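# Pack the pocket inkstone and slide its case shut

### The job

Pack the small oblong inkstone (not the round one or the plain square blank) into the open wooden case: lower it in through the open part and lay it gently flat, well side up, on the case floor, without dropping it. Then slide the case's lid fully home, pushing it firmly over the small ridge at the end until it meets the end wall, and leave it shut with the inkstone inside.

Things in the scene. Friction and masses are not known exactly. Their poses are not given: they have to be found in the camera images.
- case: Dark wood case fixed to the bench, 210 (own x) x 130 x 53 mm; origin: centre of its underside. Floor 8 mm thick, inside x -95 to 79, y -55 to 55 mm. At +x a ledge 33 mm high (x 79 to 95) with the brass ridge on it (x = 84, top 42 mm high), then the high end wall, the stop. End wall at -x 39 mm high. Lid in grooves, 40 to 48 mm above the bench; floor bare from x = 95 mm minus joint value to 79.
- lid (a joint): Opening of the brown wooden lid (190 x 117 x 8 mm) in m: 0 fully home at the high end wall, 0.16 the most; starts 0.13 to 0.15. Slides only along the case's x, closing towards +x; cannot be lifted off. Friction about 1.5 N; from 0.013 the ridge resists with about 10 N more; below 0.007 it helps the lid on towards 0.
- bar_top (a point): Centre of the top of the grip bar standing across the middle of the lid, to push from behind or pinch: 14 mm thick along the case's x, 50 mm long along y, 24 mm high above the lid, this point 72 mm above the bench. At case x = minus the joint value, y = 0; axes parallel to the case's.
- inkstone: Small oblong dark grey slate inkstone, loose on the bench: 80 mm along its x, 42 mm along y, 22 mm high, about 180 g, shallow rimmed well in its top; origin at the centre of its underside, z up. Bystanders: a round inkstone 66 mm across, a plain 60 mm square blank, a white dish, carving tools, stacks of larger slabs.
Things that resemble listed ones, but are neither listed nor needed, are in the scene too. What is shaped like the inkstone but pink is not meant.

How it is judged:
By the outcome, as a careful person would: the job done as asked, in the order asked, and still so for the second after the job is handed in, with the robot touching nothing.
It also fails if it takes over 53 s, if anything falls off the work surface, if the arm or the gripper's body presses on something with over 40 N, if the wrist force passes 120 N, or if a joint passes its speed limit or range.

### The arm

A 7-joint arm with a two-finger parallel gripper is mounted at the origin on the work surface. World frame = base frame: x ahead of the robot, y to its left, z up, the work surface at z = 0. Lengths are in m, angles in rad, forces in N, time in s.
With the tool pointing down it reaches from about 0.425 to 0.925 m from the base axis. Payload 6.8 kg.
Tool frame: the origin (TCP) lies midway between the tips of the shut fingers; the grasp point (between the pads) lies 19 mm behind it; x points along the fingers, y is the direction in which the jaws open and shut, and the axes are right-handed (so a half turn about x gives the same grasp; the last joint's range is limited). The gripper opens to 85 mm and grips with 20 to 120 N. Pads are 22 mm wide; open, the fingers measure 114 mm over their backs; the gripper's body (76 mm by 85 mm) begins 54 mm behind the grasp point. The pads swing forward as they close: fully open they stand 13 mm farther back than shut.
Start: joints at [-1.317, 0.477, 0.022, 1.555, -0.011, 1.109, -0.083], TCP at [0.239, 0.631, 0.231] pointing down, gripper open.
Joint ranges: [-2.96, 2.96], [-0.34, 2.1], [-1.41, 1.46], [0.24, 2.44], [-1.37, 4.51], [0.17, 1.92], [-2.96, 2.96]. Speed limits (rad/s): [2.39, 2.39, 3.14, 3.14, 3.14, 3.14, 3.14].

### API

Orientations are given as a rotation vector (axis times angle).
In Python, from bench import r gives the robot as it stands.
- The arm moves only by the tool carry_out, never from a script. Its argument "targets" is one flat list of numbers, 7 for each row, row after row: the finger opening in m, from 0 to 0.0854, then the shift along the tool's x, y, z in m, then the turn, a rotation vector about the tool's x, y, z in units of 5 degrees (1.0 is 5 degrees). A call has 1 to 12 rows; each row is the pose to reach, as a shift and turn from the pose measured when the call began, along the tool's axes at that moment; what a row does not reach only later rows make up. A row lasts 1/8 s, in which the tool goes at most 62.5 mm and 10.7 degrees, less where a joint would pass 70% of its speed; a pose out of reach is approached as far as the arm can. A call with a gripper value outside its range is refused whole. The fingers move at their own pace and stop on an object; "squeeze" is the grip in N (left out, the last holds). Time passes only in rows, so rows that repeat a pose let the fingers close. It gives the time, the measured TCP pose, the force and the opening at its end, in the units of the state.
- r.get_obs(): the state, without advancing time (a new reading comes with each control period).
- r.grab_frame(name): name is "side" or "top"; returns the picture (420x560x3 uint8, blue, green, red); there is no depth.
- r.camera_info(name): a dict with "fx", "fy", "cx", "cy" (pixels), "xyz" and "orientation" of the camera in the world. Camera axes: x right, y up, looking along -z (the intrinsics and any distortion apply to the point x, -y, -z); pixel columns grow to the right and rows downward; lengths in m; the calibration is good to about 2 mm. A picture is of the moment at which its call begins. camera_info takes no time and is no camera call.
- r.hand_in(): hands the job in, once; it reports no verdict.
The state is a dict: "clock": time; "joints": joint angles; "qvel": joint speeds; "tau": joint torques, N m; "tcp_pos": TCP position; "orientation": TCP orientation; "contact_force": force on the tool from outside, world axes, zero at the start; "moment": the same for the moment, N m; "grip_width": finger opening in m.
Only numpy, scipy, OpenCV 4.12 (cv2) and the standard library are available. Lean on these libraries where they do the work, as an engineer would, in place of code of your own. Each camera call takes 0.05 s, during which the arm holds its last target. There are 200 camera calls.

## Working session

There is one attempt and no reset: what is moved stays moved. The work goes in short steps, Python scripts to look and compute and a tool call to move; the robot and the scene stay as the last step left them, time stands still between calls to the robot, and variables do not carry over. Pictures are saved under pics/ and viewed, about 8 in all and at most 12, crops included, and the job is handed in when it is done.

Besides the shell and the picture viewer there is one more tool, called by a JSON object that holds its "api" and its "payload", one argument or row to a line. carry_out: Moves the arm, as the interface text tells. Its arguments: {"type":"object","properties":{"targets":{"type":"array","items":{"type":"number"}},"squeeze":{"type":"number"}},"required":["targets"]}

```bash
mkdir -p pics; ls; python3 - <<'E'
from bench import r
import cv2
for n in("side","top"):
    cv2.imwrite(f"pics/{n}0.png",r.grab_frame(n)); print(n,r.camera_info(n))
print(r.get_obs())
E
```

```text
pics
side {'fx': 445.4996105898633, 'fy': 445.4996105898633, 'cx': 284.6653956366929, 'cy': 216.0557165401648, 'xyz': array([ 0.41175591, -0.63117383,  0.50806189]), 'orientation': array([ 1.00074653, -0.12030355, -0.21469696])}
top {'fx': 529.4828766044589, 'fy': 529.4828766044589, 'cx': 274.96589500248257, 'cy': 207.26509831845337, 'xyz': array([ 0.37956727, -0.01277159,  1.09027708]), 'orientation': array([ 0.15595494, -0.12339885, -1.54586233])}
{'clock': 0.1, 'joints': array([-1.31709347,  0.47774128,  0.02233514,  1.55634369, -0.0115128 ,
        1.10931313, -0.08304913]), 'qvel': array([ 2.82912953e-04, -3.45399641e-03,  6.80313423e-05, -2.52168990e-03,
       -1.16143299e-03, -7.83859660e-04,  3.71324624e-04]), 'tau': array([ 4.63148303e-03, -5.97758174e+01,  1.61368970e+00, -2.81954402e+01,
        1.28210708e-02,  4.93130108e-03,  1.79904049e-05]), 'tcp_pos': array([0.23873635, 0.63079774, 0.23041056]), 'orientation': array([ 0.28251555,  1.55229326, -0.28514461]), 'contact_force': array([0.04459731, 0.11607812, 0.3978894 ]), 'moment': array([-0.01595589, -0.01615321, -0.00880046]), 'grip_width': 0.08561583119832311}
```

View pics/top0.png

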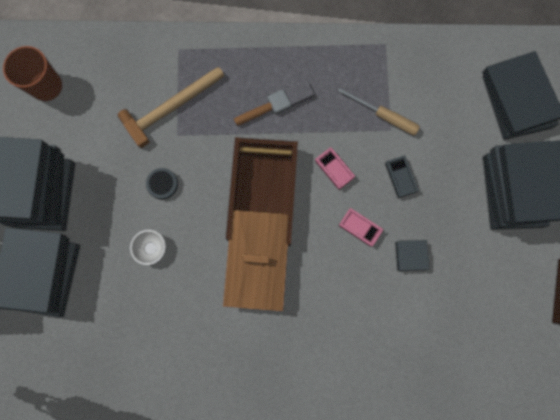

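View pics/side0.png

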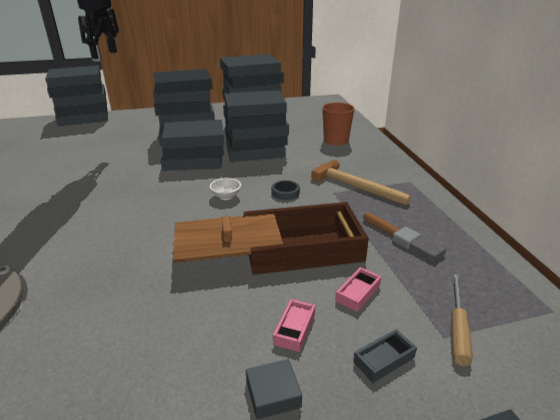

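Top view: the case is at about (262,190), open towards the top (+x). The dark grey oblong with a well is at (402,177). The others are a square blank (412,256), a round stone (161,183) and pink look-alikes (335,169) and (361,227). The oblong at (402,177), at (385,355) in the side view, fits because it is dark, oblong and has a well. I'll confirm it in an enlarged crop.

```bash
cat > h.py <<'E'
import numpy as np, cv2
from scipy.spatial.transform import Rotation as Ro
from scipy.optimize import least_squares
from bench import r
CI={n:r.camera_info(n) for n in("side","top")}
def proj(n,P):
    c=CI[n]; q=(np.atleast_2d(P)-c["xyz"])@Ro.from_rotvec(c["orientation"]).as_matrix()
    return np.c_[c["cx"]+c["fx"]*q[:,0]/-q[:,2], c["cy"]+c["fy"]*q[:,1]/q[:,2]]
def tri(obs):  # obs: [(cam,(u,v)),...]
    f=lambda P:np.concatenate([proj(n,P)[0]-uv for n,uv in obs])
    s=least_squares(f,[.6,-.1,.05]); return s.x,np.abs(s.fun).max()
def onplane(n,uv,z):
    return least_squares(lambda p:proj(n,[p[0],p[1],z])[0]-uv,[.6,0]).x
def pose(x,y,yaw,L): # local pts->world, z=0 base
    return np.array(L)@Ro.from_euler('z',yaw).as_matrix().T+[x,y,0]
E
python3 - <<'E'
import cv2,numpy as np
t=cv2.imread("pics/top0.png");s=cv2.imread("pics/side0.png")
def c(im,x,y,w,h,k):return cv2.resize(im[y:y+h,x:x+w],None,fx=k,fy=k,interpolation=cv2.INTER_CUBIC)
o=np.zeros((600,800,3),np.uint8)
def put(a,x,y):o[y:y+a.shape[0],x:x+a.shape[1]]=a
put(c(t,215,130,90,190,3),0,0)       # case top, x3, at 0,0
put(c(t,375,145,55,60,5),280,0)      # stone top x5
put(c(s,345,325,80,60,3),560,0)      # stone side x3 ...
put(c(s,165,195,210,85,2.4),280,310) # case side x2.4
cv2.imwrite("pics/c1.png",o)
E
```

```text
(no output)
```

View pics/c1.png

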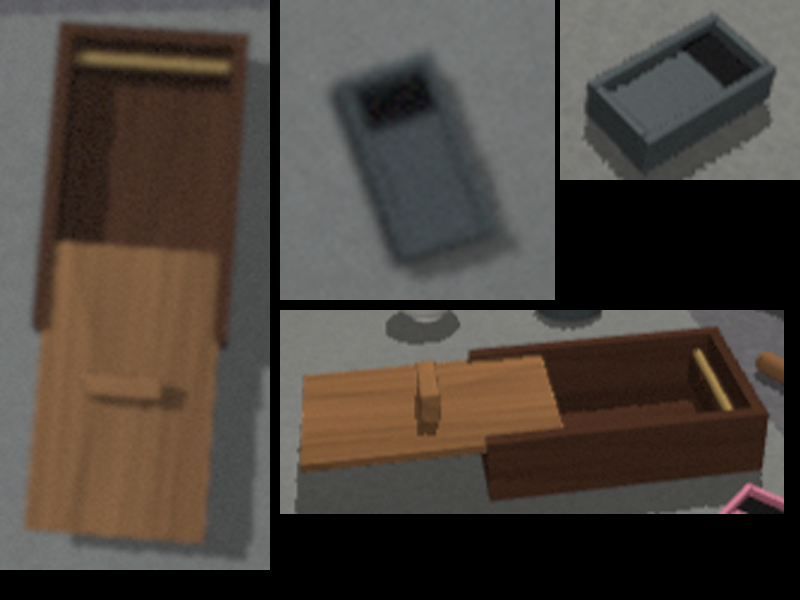

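The crop confirms it: dark grey slate, oblong, with a rimmed well that has a black pool end. I have corners for the stone, case and bar, and will fit their poses from both views.

```bash
cat > fit.py <<'E'
from h import *
S={"top":[(385.8,163.4),(405.4,156),(418,191.4),(398.4,197.4)],"side":[(396.3,330.7),(416.3,347.7),(373.3,370),(354.3,354.3)]}
C={"top":[(235.7,137.3),(297.3,141.7),(290.7,245),(226.3,239.3)],"side":[(347.1,202.5),(367.9,238.3),(251.3,247.9),(244.2,212.5)]}
def show(nm,D,l,w,h):
    P=[tri([(n,D[n][i]) for n in D]) for i in range(4)]
    print(nm,"tri z",[round(p[0][2]*1e3) for p in P],"err",[round(p[1],1) for p in P])
    L=[(l/2,w/2,h),(l/2,-w/2,h),(-l/2,-w/2,h),(-l/2,w/2,h)]
    res=[]
    for ns in (("top",),("side",),("top","side")):
        s=least_squares(lambda q:np.concatenate([(proj(n,pose(*q[:3],L)+[0,0,q[3]])-D[n]).ravel() for n in ns]+[[q[3]*(1e4 if len(ns)==1 else 1)]]),[.6,0,0,0],x_scale=[.1,.1,.1,.1])
        print(ns,s.x.round(4),np.abs(s.fun).max().round(1)); res=s.x
    return res
st=show("stone",S,.08,.042,.022); ca=show("case",C,.21,.13,.053)
b=tri([("top",(255.7,259)),("side",(226.7,224.2))]); print("bar",b)
d=(b[0]-[ca[0],ca[1],0])@Ro.from_euler('z',ca[2]).as_matrix(); print("bar in case",d)
o=r.get_obs(); print(Ro.from_rotvec(o["orientation"]).as_matrix().round(3))
E
python3 fit.py
```

```text
stone tri z [15, 19, 22, 12] err [np.float64(3.1), np.float64(1.8), np.float64(2.1), np.float64(2.1)]
('top',) [ 0.6404 -0.2487  0.327  -0.    ] 1.4
('side',) [ 0.6466 -0.2543  0.3215 -0.    ] 3.4
('top', 'side') [ 0.6466 -0.2507  0.3224 -0.0052] 3.7
case tri z [48, 48, 55, 47] err [np.float64(1.3), np.float64(1.4), np.float64(2.6), np.float64(1.9)]
('top',) [ 0.6012  0.0367 -0.0537 -0.    ] 1.2
('side',) [ 0.6077  0.0331 -0.0672 -0.    ] 2.1
('top', 'side') [ 0.6057  0.0367 -0.0594 -0.0035] 2.9
bar (array([0.46499127, 0.04565213, 0.06481536]), np.float64(1.6385962341144023))
bar in case [-0.14095424  0.00063209  0.06481536]
[[-0.     0.354  0.935]
 [-0.002  0.935 -0.354]
 [-1.    -0.002  0.   ]]
```

```bash
cat >> h.py <<'E'
def go(x,y,z,yaw,tilt=None):
    o=r.get_obs(); R=Ro.from_rotvec(o["orientation"])
    # down tool: x=-Z, y=(-s,c,0)
    c,s=np.cos(yaw),np.sin(yaw)
    G=Ro.from_matrix(np.array([[0,-s,c],[0,c,s],[-1,0,0]]))
    d=R.inv().apply(np.array([x,y,z])-o["tcp_pos"])
    t=np.degrees((R.inv()*G).as_rotvec())/5
    print("shift",d.round(4),"turn",t.round(2),"t",round(o["clock"],2),"tcp",o["tcp_pos"].round(4),"F",o["contact_force"].round(1),"w",round(o["grip_width"],4))
E
python3 -c "
from h import *
go(.6435,-.2515,.21,.322)"
```

```text
shift [ 0.0216 -0.6819  0.6908] turn [-7.83 -0.01  0.02] t 0.1 tcp [0.2387 0.6308 0.2304] F [0.  0.1 0.4] w 0.0856
```

{"api": "carry_out", "payload": {
  "targets": [0.085,0.02,-0.682,0.691,-7.83,0,0,0.085,0.02,-0.682,0.691,-7.83,0,0,0.085,0.02,-0.682,0.691,-7.83,0,0,0.085,0.02,-0.682,0.691,-7.83,0,0,0.085,0.02,-0.682,0.691,-7.83,0,0,0.085,0.02,-0.682,0.691,-7.83,0,0,0.085,0.02,-0.682,0.691,-7.83,0,0,0.085,0.02,-0.682,0.691,-7.83,0,0,0.085,0.02,-0.682,0.691,-7.83,0,0,0.085,0.02,-0.682,0.691,-7.83,0,0,0.085,0.02,-0.682,0.691,-7.83,0,0,0.085,0.02,-0.682,0.691,-7.83,0,0]
}}

```text
clock: 1.6
tcp_pos: [0.5518, -0.0521, 0.216]
orientation: [-0.254, 1.557, 0.252]
contact_force: [1.2, 1.4, 0.5]
grip_width: 0.0848
```

```bash
python3 -c "
from h import *
go(.6435,-.2515,.10,.322)"
```

```text
shift [ 0.1162 -0.2181  0.024 ] turn [-0.   -0.01  0.01] t 1.6 tcp [ 0.5518 -0.0521  0.216 ] F [1.2 1.4 0.5] w 0.0848
```

{"api": "carry_out", "payload": {
  "targets": [0.065,0.06,-0.218,0.024,0,0,0,0.065,0.06,-0.218,0.024,0,0,0,0.065,0.06,-0.218,0.024,0,0,0,0.065,0.116,-0.218,0.024,0,0,0,0.065,0.116,-0.218,0.024,0,0,0,0.065,0.116,-0.218,0.024,0,0,0,0.065,0.116,-0.218,0.024,0,0,0,0.065,0.116,-0.218,0.024,0,0,0]
}}

```text
clock: 2.6
tcp_pos: [0.6446, -0.2502, 0.1022]
orientation: [-0.255, 1.554, 0.253]
contact_force: [-0.1, 0.1, 0.2]
grip_width: 0.0652
```

```bash
python3 - <<'E'
from h import *
import cv2
o=r.get_obs(); go(.6435,-.2515,.05,.322)
ims=[]
R=Ro.from_rotvec(o["orientation"]).as_matrix()
for n in("top","side"):
    im=r.grab_frame(n); cv2.imwrite(f"pics/raw_{n}1.png",im)
    uv=proj(n,o["tcp_pos"])[0]; print(n,"tcp px",uv.round(1), "below at z=.022", proj(n,[*o["tcp_pos"][:2],.022])[0].round(1))
    x,y=(int(uv[0])-50,int(uv[1])-70); x=min(x,460);y=max(0,min(y,280)); print(x,y)
    ims.append(cv2.resize(im[y:y+140,x:x+100],None,fx=4,fy=4,interpolation=cv2.INTER_CUBIC))
cv2.imwrite("pics/c2.png",np.hstack(ims))
E
```

```text
shift [ 0.0522 -0.0007 -0.0015] turn [0.02 0.02 0.02] t 2.6 tcp [ 0.6446 -0.2502  0.1022] F [-0.1  0.1  0.2] w 0.0652
top tcp px [411.7 165. ] below at z=.022 [402.6 175. ]
361 95
side tcp px [390.3 305.4] below at z=.022 [382.8 347.9]
340 235
```

View pics/c2.png

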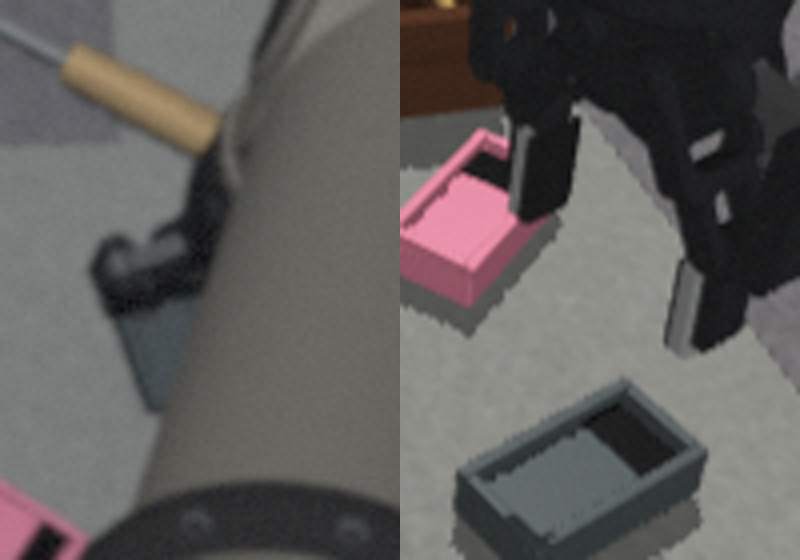

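The side crop shows the open fingers above the dark inkstone. The inner tip corners are at crop (530,218) and (668,345), and the rim corners are at (625,380), (706,455), (457,475) and (547,545). I'll compare these with the prediction.

```bash
python3 - <<'E'
from h import *
o=r.get_obs();R=Ro.from_rotvec(o["orientation"]).as_matrix();p=o["tcp_pos"]
f=lambda a,b:np.array([340+(a-400)/4-.4,235+b/4-.4])
for sg,m in((1,f(530,218)),(-1,f(668,345))):
    print("obs",m,[proj("side",p+R@[-k,sg*.0325,-.011])[0].round(1).tolist() for k in(.004,.008)])
D=np.array([f(625,380),f(706,455),f(547,545),f(457,475)])
l,w,h=.08,.042,.022
L=[(l/2,w/2,h),(l/2,-w/2,h),(-l/2,-w/2,h),(-l/2,w/2,h)]
s=least_squares(lambda q:(proj("side",pose(*q[:3],L))-D).ravel(),[.64,-.25,.3]);print(s.x,s.fun.round(1))
print(proj("side",pose(.6435,-.2515,.322,L)).round(1),D)
E
```

```text
obs [372.1 289.1] [[367.2, 292.2], [367.5, 289.9]]
obs [406.6  320.85] [[402.4, 322.7], [402.9, 320.4]]
[ 0.64741325 -0.25423032  0.34781908] [-0.2 -1.2  1.5 -1.1 -1.3  2.8  0.  -1. ]
[[393.2 327.8]
 [414.4 346.9]
 [370.6 372.1]
 [350.3 350.6]] [[395.85 329.6 ]
 [416.1  348.35]
 [376.35 370.85]
 [353.85 353.35]]
```

The side camera reads about 4.5 px to the right of the true tip, so the top view is right in x: stone ≈ (0.641, -0.251), case ≈ (0.601, 0.036).

```bash
python3 -c "
from h import *
go(.641,-.2515,.002,.33)"
```

```text
shift [ 0.0997  0.0004 -0.0034] turn [-0.08  0.01  0.02] t 2.7 tcp [ 0.6442 -0.2506  0.1017] F [0.8 0.3 1.1] w 0.065
```

{"api": "carry_out", "payload": {
  "targets": [0.065,0.04,0,-0.003,0,0,0,0.065,0.07,0,-0.003,0,0,0,0.065,0.085,0,-0.003,0,0,0,0.065,0.093,0,-0.003,0,0,0,0.065,0.099,0,-0.003,0,0,0,0.065,0.099,0,-0.003,0,0,0,0.065,0.099,0,-0.003,0,0,0],
  "squeeze": 30
}}

```text
clock: 3.58
tcp_pos: [0.642, -0.252, 0.0035]
orientation: [-0.255, 1.554, 0.252]
contact_force: [0.2, 0.2, -0.2]
grip_width: 0.065
```

{"api": "carry_out", "payload": {
  "targets": [0.03,0,0,0,0,0,0,0.03,0,0,0,0,0,0,0.03,0,0,0,0,0,0,0.03,0,0,0,0,0,0,0.03,0,0,0,0,0,0,0.03,0,0,0,0,0,0],
  "squeeze": 30
}}

```text
clock: 4.32
tcp_pos: [0.6425, -0.2522, 0.0042]
orientation: [-0.256, 1.552, 0.251]
contact_force: [0.0, 0.3, 6.3]
grip_width: 0.0414
```

```bash
python3 - <<'E'
from h import *
import cv2
go(.641,-.2515,.1,.33)
im=r.grab_frame("side"); cv2.imwrite("pics/s3.png",cv2.resize(im[270:420,320:470],None,fx=3,fy=3,interpolation=cv2.INTER_CUBIC))
E
```

```text
shift [-0.0958  0.0008 -0.0009] turn [-0.08  0.03  0.04] t 4.33 tcp [ 0.6425 -0.2522  0.0042] F [0.  0.3 6.3] w 0.0414
```

View pics/s3.png

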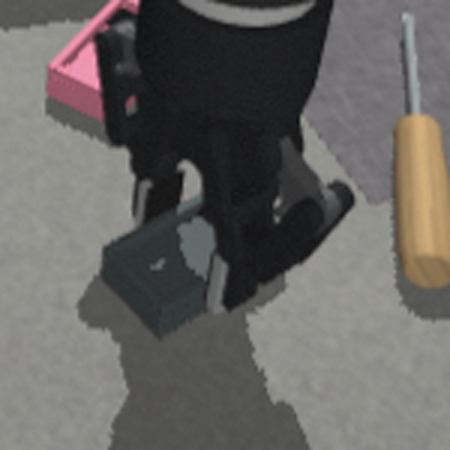

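The stone is gripped at about mid-length (opening 41.4 mm). Next I lift it.

{"api": "carry_out", "payload": {
  "targets": [0.03,-0.02,0,0,0,0,0,0.03,-0.06,0,0,0,0,0,0.03,-0.11,0,0,0,0,0,0.03,-0.15,0,0,0,0,0,0.03,-0.15,0,0,0,0,0,0.03,-0.15,0,0,0,0,0],
  "squeeze": 40
}}

```text
clock: 5.12
tcp_pos: [0.6411, -0.2514, 0.1536]
orientation: [-0.255, 1.554, 0.252]
contact_force: [-0.4, 0.0, -3.1]
grip_width: 0.041
```

```bash
python3 -c "
from h import *
go(.618,.035,.13,-.055)"
```

```text
shift [0.0231 0.279  0.069 ] turn [4.33 0.03 0.02] t 5.12 tcp [ 0.6411 -0.2514  0.1536] F [-0.4  0.  -3.1] w 0.041
```

{"api": "carry_out", "payload": {
  "targets": [0.03,0,0.035,0.009,0.54,0,0,0.03,0,0.07,0.017,1.08,0,0,0.03,0.005,0.105,0.026,1.62,0,0,0.03,0.01,0.14,0.035,2.16,0,0,0.03,0.015,0.175,0.043,2.7,0,0,0.03,0.02,0.21,0.052,3.25,0,0,0.03,0.023,0.245,0.06,3.8,0,0,0.03,0.023,0.265,0.065,4.1,0,0,0.03,0.023,0.279,0.069,4.33,0,0,0.03,0.023,0.279,0.069,4.33,0,0,0.03,0.023,0.279,0.069,4.33,0,0,0.03,0.023,0.279,0.069,4.33,0,0]
}}

```text
clock: 6.62
tcp_pos: [0.6178, 0.0337, 0.1298]
orientation: [0.042, 1.568, -0.046]
contact_force: [0.1, 0.4, -2.6]
grip_width: 0.0411
```

```bash
python3 - <<'E'
from h import *
import cv2
go(.618,.035,.014,-.055)
ims=[cv2.resize(im,None,fx=2.5,fy=2.5,interpolation=cv2.INTER_CUBIC) for im in (r.grab_frame("side")[110:300,160:400],)]
o=r.get_obs();print(proj("side",o["tcp_pos"]),proj("top",o["tcp_pos"]))
cv2.imwrite("pics/s4.png",ims[0])
E
```

```text
shift [ 1.158e-01  1.600e-03 -1.000e-04] turn [-0.01  0.02  0.02] t 6.62 tcp [0.6178 0.0337 0.1298] F [ 0.1  0.4 -2.6] w 0.0411
[[309.66429686 186.3963146 ]] [[262.52240825 172.56296941]]
```

View pics/s4.png

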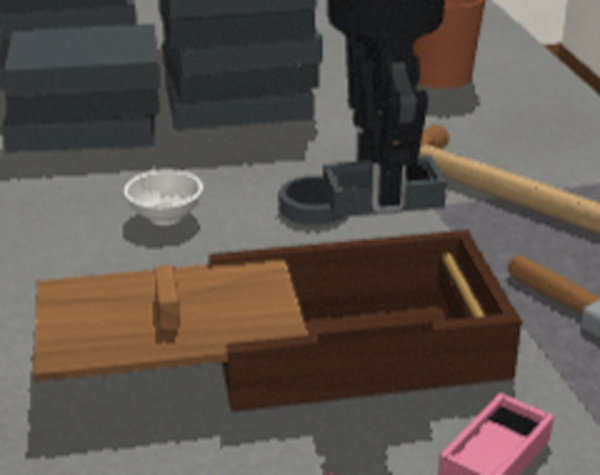

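The stone hangs level, centred in the fingers and above the opening, clear of both lid and ridge. I lower it, slowly at the end.

{"api": "carry_out", "payload": {
  "targets": [0.03,0.03,0.002,0,0,0,0,0.03,0.06,0.002,0,0,0,0,0.03,0.08,0.002,0,0,0,0,0.03,0.095,0.002,0,0,0,0,0.03,0.105,0.002,0,0,0,0,0.03,0.11,0.002,0,0,0,0,0.03,0.113,0.002,0,0,0,0,0.03,0.114,0.002,0,0,0,0,0.03,0.114,0.002,0,0,0,0]
}}

```text
clock: 7.8
tcp_pos: [0.6185, 0.0357, 0.0163]
orientation: [0.043, 1.568, -0.045]
contact_force: [-0.4, -0.3, -1.4]
grip_width: 0.0411
```

```bash
python3 -c "
from h import *
go(.618,.035,.012,-.055)"
```

```text
shift [ 0.0043 -0.0007 -0.0005] turn [-0.01  0.03  0.02] t 7.8 tcp [0.6185 0.0357 0.0163] F [-0.4 -0.3 -1.4] w 0.0411
```

{"api": "carry_out", "payload": {
  "targets": [0.03,0.001,0,0,0,0,0,0.03,0.002,0,0,0,0,0,0.03,0.003,0,0,0,0,0,0.03,0.003,0,0,0,0,0]
}}

```text
clock: 8.3
tcp_pos: [0.6184, 0.0357, 0.0132]
orientation: [0.043, 1.568, -0.045]
contact_force: [-0.1, -0.2, -2.6]
grip_width: 0.0407
```

{"api": "carry_out", "payload": {
  "targets": [0.03,0.001,0,0,0,0,0,0.03,0.0015,0,0,0,0,0,0.03,0.002,0,0,0,0,0,0.03,0.002,0,0,0,0,0]
}}

```text
clock: 8.8
tcp_pos: [0.6185, 0.0357, 0.0123]
orientation: [0.043, 1.568, -0.045]
contact_force: [-5.2, 0.8, 8.9]
grip_width: 0.0408
```

The stone touches the floor (8.9 N). I release with a moderate opening, then lift straight up.

{"api": "carry_out", "payload": {
  "targets": [0.043,-0.0005,0,0,0,0,0,0.046,-0.0005,0,0,0,0,0,0.052,-0.0005,0,0,0,0,0,0.06,-0.0005,0,0,0,0,0,0.06,-0.0005,0,0,0,0,0,0.06,-0.02,0,0,0,0,0,0.06,-0.06,0,0,0,0,0,0.06,-0.11,0,0,0,0,0,0.06,-0.14,0,0,0,0,0,0.06,-0.14,0,0,0,0,0],
  "squeeze": 20
}}

```text
clock: 10.05
tcp_pos: [0.6203, 0.0358, 0.1565]
orientation: [0.045, 1.561, -0.044]
contact_force: [-0.3, 0.5, 0.2]
grip_width: 0.0599
```

```bash
python3 - <<'E'
from h import *
import cv2
go(.40,.047,.15,-.055)
a=r.grab_frame("side"); cv2.imwrite("pics/s5.png",cv2.resize(a[170:300,160:400],None,fx=3.3,fy=3.3,interpolation=cv2.INTER_CUBIC))
E
```

```text
shift [ 0.0045 -0.0013 -0.2206] turn [-0.02  0.11 -0.01] t 10.05 tcp [0.6203 0.0358 0.1565] F [-0.3  0.5  0.2] w 0.0599
```

View pics/s5.png

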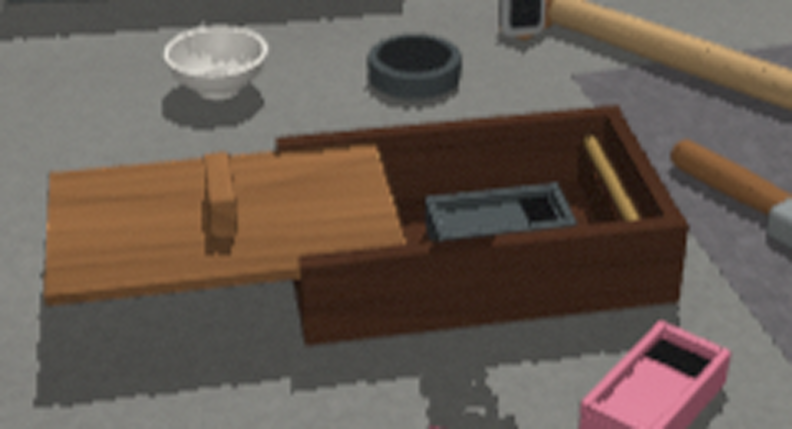

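The inkstone lies flat, well up, on the floor, clear of both lid and ridge. Next I shut the fingers and go behind the grip bar, whose centre is at about (0.460, 0.044).

```bash
python3 -c "
from h import *
go(.431,.045,.15,-.055)"
```

```text
shift [ 0.0033 -0.0015 -0.1882] turn [-0.01  0.07  0.  ] t 10.1 tcp [0.619  0.0359 0.1544] F [-0.5  0.1  0.5] w 0.0602
```

{"api": "carry_out", "payload": {
  "targets": [0,0.003,-0.001,-0.05,0,0,0,0,0.003,-0.001,-0.1,0,0,0,0,0.003,-0.001,-0.15,0,0.07,0,0,0.003,-0.001,-0.18,0,0.07,0,0,0.003,-0.001,-0.188,0,0.07,0,0,0.003,-0.001,-0.188,0,0.07,0,0,0.003,-0.001,-0.188,0,0.07,0,0,0.003,-0.001,-0.188,0,0.07,0]
}}

```text
clock: 11.1
tcp_pos: [0.4322, 0.0454, 0.1503]
orientation: [0.044, 1.57, -0.045]
contact_force: [0.4, -0.4, 0.2]
grip_width: -0.0005
```

```bash
python3 - <<'E'
from h import *
import cv2
go(.431,.045,.057,-.055)
a=r.grab_frame("side"); cv2.imwrite("pics/s6.png",cv2.resize(a[140:290,150:390],None,fx=3.3,fy=3.3,interpolation=cv2.INTER_CUBIC))
p=r.get_obs()["tcp_pos"]; print(proj("side",p),proj("side",[p[0],p[1],.057]))
E
```

```text
shift [ 0.0933 -0.0004 -0.0012] turn [-0.02  0.    0.01] t 11.1 tcp [0.4322 0.0454 0.1503] F [ 0.4 -0.4  0.2] w -0.0005
[[202.13114106 184.76404011]] [[207.18017428 230.52746402]]
```

View pics/s6.png

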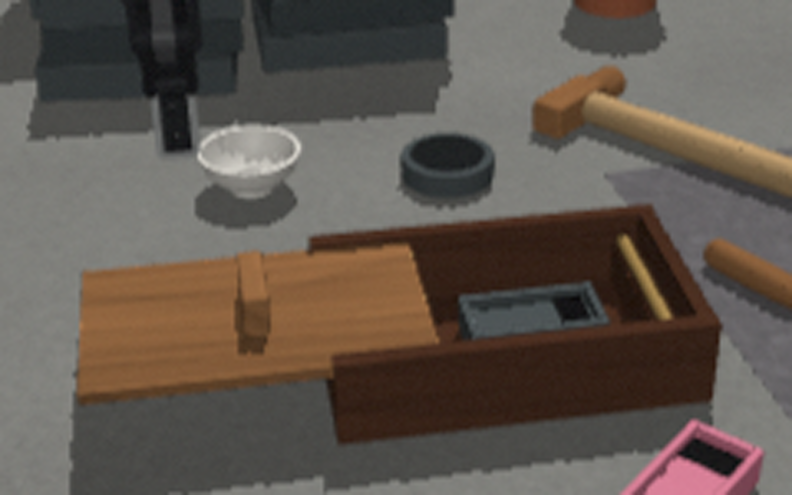

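Fingers are shut behind the bar. After descent the tip should sit near crop (194,301), about 10 mm behind the bar face at x≈237.

{"api": "carry_out", "payload": {
  "targets": [0,0.04,0,-0.002,0,0,0,0,0.075,0,-0.002,0,0,0,0,0.092,0,-0.002,0,0,0,0,0.094,0,-0.002,0,0,0,0,0.094,0,-0.002,0,0,0]
}}

```text
clock: 11.78
tcp_pos: [0.4305, 0.0454, 0.0566]
orientation: [0.044, 1.57, -0.045]
contact_force: [-0.1, -0.3, 0.2]
grip_width: 0.0003
```

{"api": "carry_out", "payload": {
  "targets": [0,0,0,0.01,0,0,0,0,0,0,0.02,0,0,0,0,0,0,0.03,0,0,0,0,0,0,0.04,0,0,0,0,0,0,0.05,0,0,0,0,0,0,0.06,0,0,0,0,0,0,0.07,0,0,0,0,0,0,0.08,0,0,0,0,0,0,0.08,0,0,0]
}}

```text
clock: 12.9
tcp_pos: [0.5117, 0.0406, 0.0567]
orientation: [0.044, 1.568, -0.046]
contact_force: [-0.4, 0.2, -0.2]
grip_width: 0.0001
```

{"api": "carry_out", "payload": {
  "targets": [0,0,0,0.01,0,0,0,0,0,0,0.02,0,0,0,0,0,0,0.03,0,0,0,0,0,0,0.04,0,0,0,0,0,0,0.045,0,0,0]
}}

```text
clock: 13.52
tcp_pos: [0.5575, 0.0379, 0.0568]
orientation: [0.044, 1.568, -0.046]
contact_force: [-2.4, -0.4, 0.1]
grip_width: -0.0002
```

```bash
python3 - <<'E'
from h import *
import cv2
go(.583,.0368,.057,-.055)
a=r.grab_frame("side"); cv2.imwrite("pics/s7.png",cv2.resize(a[140:290,190:390],None,fx=4,fy=4,interpolation=cv2.INTER_CUBIC))
E
```

```text
shift [-0.0001  0.0004  0.0255] turn [-0.03  0.03  0.01] t 13.53 tcp [0.5575 0.0379 0.0568] F [-2.4 -0.4  0.1] w -0.0002
```

View pics/s7.png

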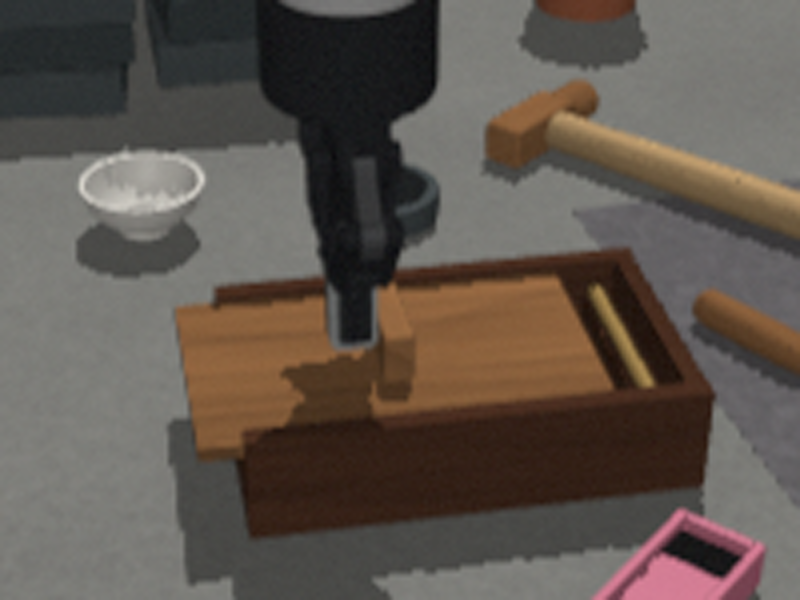

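The bar is in contact and the lid is running, with its edge at crop (587,333) short of the ridge at (622,336). About 25–30 mm remain. I push on while watching the force.

{"api": "carry_out", "payload": {
  "targets": [0,0,0,0.005,0,0,0,0,0,0,0.01,0,0,0,0,0,0,0.014,0,0,0,0,0,0,0.018,0,0,0,0,0,0,0.02,0,0,0,0,0,0,0.02,0,0,0]
}}

```text
clock: 14.32
tcp_pos: [0.5752, 0.0369, 0.0566]
orientation: [0.044, 1.573, -0.045]
contact_force: [-10.7, 0.7, 6.3]
grip_width: -0.0001
```

{"api": "carry_out", "payload": {
  "targets": [0,0,0,0.002,0,0,0,0,0,0,0.003,0,0,0,0,0,0,0.004,0,0,0,0,0,0,0.004,0,0,0]
}}

```text
clock: 14.82
tcp_pos: [0.5752, 0.037, 0.0561]
orientation: [0.045, 1.581, -0.045]
contact_force: [-12.7, 1.3, 9.3]
grip_width: 0.0001
```

{"api": "carry_out", "payload": {
  "targets": [0,-0.001,0,0.003,0,-0.1,0,0,-0.001,0,0.005,0,-0.1,0,0,-0.001,0,0.006,0,-0.1,0,0,-0.001,0,0.006,0,-0.1,0]
}}

```text
clock: 15.32
tcp_pos: [0.5817, 0.0366, 0.0571]
orientation: [0.044, 1.572, -0.045]
contact_force: [-1.4, 0.1, 0.4]
grip_width: -0.0
```

{"api": "carry_out", "payload": {
  "targets": [0,0,0,0.003,0,0,0,0,0,0,0.005,0,0,0,0,0,0,0.006,0,0,0,0,0,0,0.006,0,0,0]
}}

```text
clock: 15.82
tcp_pos: [0.5872, 0.0363, 0.0572]
orientation: [0.045, 1.573, -0.045]
contact_force: [-5.2, 1.0, 3.5]
grip_width: -0.0001
```

{"api": "carry_out", "payload": {
  "targets": [0,0,0,0.002,0,0,0,0,0,0,0.004,0,0,0,0,0,0,0.005,0,0,0,0,0,0,0.005,0,0,0]
}}

```text
clock: 16.32
tcp_pos: [0.5873, 0.0363, 0.0564]
orientation: [0.045, 1.583, -0.045]
contact_force: [-15.7, 1.1, 11.6]
grip_width: 0.0002
```

{"api": "carry_out", "payload": {
  "targets": [0,-0.001,0,0.004,0,-0.1,0,0,-0.001,0,0.007,0,-0.1,0,0,-0.001,0,0.008,0,-0.1,0,0,-0.001,0,0.008,0,-0.1,0]
}}

```text
clock: 16.82
tcp_pos: [0.5873, 0.0363, 0.0561]
orientation: [0.045, 1.59, -0.044]
contact_force: [-24.0, 1.6, 18.1]
grip_width: -0.0002
```

The lid is stalled at 24 N with no motion, so it is at the end wall. I back off, rise, and check.

{"api": "carry_out", "payload": {
  "targets": [0,0,0,-0.01,0,0,0,0,0,0,-0.02,0,0,0,0,-0.03,0,-0.025,0,0,0,0,-0.08,0,-0.025,0,0,0,0,-0.13,0,-0.025,0,0,0,0,-0.15,0,-0.06,0,0,0,0,-0.15,0,-0.1,0,0,0,0,-0.15,0,-0.13,0,0,0,0,-0.15,0,-0.13,0,0,0]
}}

```text
clock: 17.95
tcp_pos: [0.4594, 0.0436, 0.209]
orientation: [0.045, 1.589, -0.043]
contact_force: [0.4, 0.5, 0.8]
grip_width: -0.0001
```

```bash
python3 - <<'E'
from h import *
import cv2
a=r.grab_frame("side")[150:290,230:400]; b=r.grab_frame("top")[120:260,205:320]
cv2.imwrite("pics/s8.png",np.hstack([cv2.resize(i,None,fx=2.8,fy=2.8,interpolation=cv2.INTER_CUBIC) for i in(a,b)]))
E
```

```text
(no output)
```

View pics/s8.png

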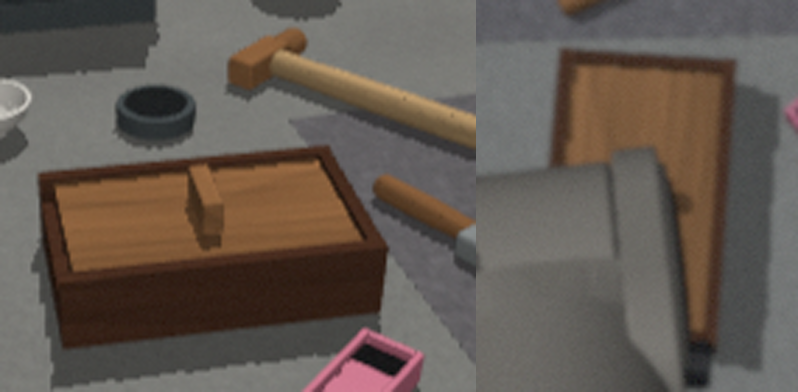

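Both views show the lid meeting the high end wall: the edge runs from (322,160) to (365,242) in the side crop, and no ridge is visible. The robot is clear, so I hand in.

```bash
python3 -c "
from bench import r
print(r.hand_in())"
```

```text
the job is handed in; nothing more can be done
None
```

The dark oblong inkstone is packed in the case and the lid is shut. I handed the job in at about 18 s of the 53 s allowed, with the arm clear.

- **Placing:** I lowered the stone through the open part and let go only after it touched the floor (about 9 N). The next picture showed it lying flat, well side up, clear of the lid and the ridge.
- **Lid:** I pushed it from behind the grip bar. The ridge resisted with about 13 N. After that the lid moved about 12 mm and then held still under 24 N.
- **Last checks:** The final pictures from both cameras show the lid against the end wall with no ridge visible.
- **Disagreement:** The two cameras differed by about 6 mm in x, mostly because the side camera read about 4.5 px off near the stone. I checked it against the known fingertip position and went with the top view.
- **Not rechecked:** The stone was out of view once the lid closed, so its position inside rests on the picture taken before.

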